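Hang the ear defenders on the pull-out bar

TASK

Pull the bar of the small stand out to its stop by its wooden knob, then hang the ear defenders on it by the headband: squarely across the bar, about midway between knob and stand, one cup hanging freely on each side. Lower them on gently, let go, and leave the rest of the bench as it is.

Things in the scene. Friction and masses are not known exactly. Their poses are not given: they have to be found in the camera images.
- stand: Fixed stand on the bench: dark steel foot 110 x 100 x 14 mm, square aluminium column, dark steel sleeve block 60 (x) x 42 (y) x 44 mm centred 155 mm above the bench (its top at 177 mm), with a horizontal bar sliding through it. Origin: centre of the underside of the foot. The bar runs along the stand's x axis; its knob end points to the stand's -x, towards the robot.
- bar (a joint): Travel of the bar out of the sleeve towards its knob end, in m: 0 fully in, 0.12 fully out at the stop. It slides stiffly (about 3 N) and stays where it is left.
- bar_knob (a point): Centre of the wooden knob on the bar's front end: round, 32 mm in diameter, 30 mm long along the bar; moves with the bar. Its axes are those of the stand. Fully out, its centre is 205 mm from the stand's axis.
- bar_mid (a point): Point on the axis of the round steel bar (16 mm in diameter, axis 155 mm above the bench), 95 mm behind the knob's centre; moves with the bar. When the bar is fully out, this point is the middle of the 160 mm of free bar between knob and sleeve. Axes of the stand: x along the bar, z up.
- ear: Ear defenders, grey cups and black band, 159 (y, cup to cup) x 62 (x) x 152 mm high, about 0.24 kg, standing on the two cups, band arched on top. Origin: midway between the cups' undersides, z up. Cups 80 mm high, 88 mm apart inside. The crown is a pad 28 (x) x 58 (y) x 20 mm, top 152 and underside 132 mm above the origin; fingers reaching below its underside would meet the bar.
- ear_crown (a point): Centre of the underside of the headband's crown pad, 132 mm above the origin of the ear defenders: the place that rests on the bar. Axes of the ear defenders.
- pot: White pot, 90 mm in diameter, with ball-handled gravers standing in it, 136 mm high in all. Origin: centre of its underside. Bystander.
- block: Flat steel bench block, 64 x 64 x 20 mm. Origin: centre of its underside. Bystander.
- bottle: Small bottle, 42 mm in diameter, 110 mm high. Origin: centre of its underside. Bystander.
- tin: Low amber jar, 68 mm in diameter, 42 mm high. Origin: centre of its underside. Bystander.
- hammer: Hammer lying on the bench, 240 mm long. Bystander.
- tray: White tray of small metal blanks, 140 x 100 x 22 mm. Origin: centre of its underside. Bystander.
- graver: Single ball-handled graver lying on the bench, about 125 mm long, 30 mm high. Bystander.
There are look-alikes about, which are no part of the job. Leave any purple look-alike of the stand alone.

How it is judged:
By the outcome, as a careful person would: the job done as asked, in the order asked, and still so for the second after the job is handed in, with the robot touching nothing.
It also fails if it takes over 64 s, if anything falls off the work surface, if the arm or the gripper's body presses on something with over 40 N, if the wrist force passes 120 N, or if a joint passes its speed limit or range.

ROBOT

A 7-joint arm with a two-finger parallel gripper is mounted at the origin on the work surface. World frame = base frame: x ahead of the robot, y to its left, z up, the work surface at z = 0. Lengths are in m, angles in rad, forces in N, time in s.
With the tool pointing down it reaches from about 0.4 to 0.85 m from the base axis. Payload 10.4 kg.
Tool frame: the origin (TCP) lies at the very end of the fingers, on their centre line; the grasp point (between the pads) lies 19 mm behind it (manip.grip_point_offset is the distance from the TCP to the grasp point, in m); z points along the fingers, y is the line along which they close (so a half turn about z gives the same grasp; the last joint's range is limited). The gripper opens to 85 mm and grips with 20 to 120 N. Pads are 22 mm wide; open, the fingers measure 114 mm over their backs; the gripper's body (76 mm by 85 mm) begins 54 mm behind the grasp point. The pads swing forward as they close: fully open they stand 13 mm farther back than shut.
Start: joints at [1.206, 0.332, -0.065, 1.46, 0.022, 1.35, -0.088], TCP at [0.21, -0.589, 0.231] pointing down, gripper open.
Joint ranges: [-2.6, 2.6], [-0.5, 2.12], [-1.47, 1.34], [0.16, 2.42], [-1.27, 4.41], [0.06, 2.06], [-2.6, 2.6]. Speed limits (rad/s): [2.22, 2.22, 2.79, 2.79, 3.14, 3.14, 3.14].

INTERFACE

Orientations are given as a unit quaternion [x, y, z, w].
In Python, from workcell import manip gives the robot as it stands. The module is installed in compiled form; this text tells all that it offers.
- The arm moves only by the tool step_arm, never from a script. Its argument "moves" is a list of rows, each a list of 7 numbers: the closure, from 0 (fully open) to 1 (shut), then the shift along the world's x, y, z in mm, then the turn, a rotation vector about the world's x, y, z in rad. In form: [[grip, tx, ty, tz, ax, ay, az], ...]. A call has 1 to 10 rows; each row is the pose to reach, as a shift and turn from the pose commanded when the call began; what a row does not reach only later rows make up. A row lasts 1/10 s, in which the tool goes at most 50 mm and 8.59 degrees, less where a joint would pass 70% of its speed; a pose out of reach is approached as far as the arm can. A call with a gripper value outside its range is refused whole. The fingers move at their own pace and stop on an object; "grip_force" is the grip in N (left out, the last holds). Time passes only in rows, so rows that repeat a pose let the fingers close. It gives the time, the measured TCP pose, the force, the opening and the grip force at its end, in the units of the state.
- manip.get_obs(): the state, without advancing time (a new reading comes with each control period).
- manip.camera(name): name is "scene" or "top"; returns a dict with "image" (420x560x3 uint8, blue, green, red), "K" (3x3 intrinsics, pixels), "dist_coeffs" ([k1, k2, p1, p2, k3] as OpenCV has them; the pictures are not rectified), "rvec" (rotation vector, rad) and "tvec" (3), from world to camera coordinates, as OpenCV has them. Camera axes: x right, y down, z forward; pixel columns grow to the right and rows downward; lengths in m; the calibration is good to about 2 mm. A picture is of the moment at which its call begins. There is no depth.
- manip.hand_in(): hands the job in; it is judged then, once.
The state is a dict: "clock": time; "joint_pos": joint angles; "joint_velocities": joint speeds; "tau": joint torques, N m; "position": TCP position; "ee_rot": TCP orientation; "ft_force": force on the tool from outside, world axes, zero at the start; "torque": the same for the moment, N m; "grip_width": opening from 0.0 (shut) to 1.0 (fully open); "grasp_force": force on a finger pad.
Only numpy, scipy, OpenCV 4.12 (cv2) and the standard library are available. Lean on these libraries where they do the work, as an engineer would, in place of code of your own. Each camera call takes 0.05 s, during which the arm holds its last target. There are 200 camera calls.

## Working session

There is one attempt and no reset: what is moved stays moved. The work goes in short steps, Python scripts to look and compute and a tool call to move; the robot and the scene stay as the last step left them, time stands still between calls to the robot, and variables do not carry over. Pictures are saved under pics/ and viewed, at most 10 in all, crops included, and the job is handed in when it is done.

Besides the shell and the picture viewer there is one more tool, called after "Emit:" as a command line: name --pt "numbers of a row" for each row, then --argument value for the rest. step_arm: Moves the arm, as the interface text tells. Its arguments: {"type":"object","properties":{"moves":{"type":"array","items":{"type":"array","items":{"type":"number"}}},"grip_force":{"type":"number"}},"required":["moves"]}

```bash
mkdir -p pics
cat > h.py <<'E'
import numpy as np, cv2, pickle
from workcell import manip
def grab(n,tag):
    c=manip.camera(n); cv2.imwrite(f'pics/{tag}.png',c['image']); pickle.dump(c,open(f'pics/{tag}.pkl','wb')); return c
def load(tag): return pickle.load(open(f'pics/{tag}.pkl','rb'))
def ray(c,uv):
    p=cv2.undistortPoints(np.array([[uv]],float),np.array(c['K']),np.array(c['dist_coeffs']))[0,0]
    R=cv2.Rodrigues(np.array(c['rvec'],float))[0]; t=np.array(c['tvec'],float).ravel()
    return -R.T@t, R.T@np.array([p[0],p[1],1.])
def onz(c,uv,z):
    o,d=ray(c,uv); return o+d*(z-o[2])/d[2]
def tri(c1,u1,c2,u2):
    o1,d1=ray(c1,u1);o2,d2=ray(c2,u2); s=np.linalg.lstsq(np.c_[d1,-d2],o2-o1,rcond=None)[0]
    a,b=o1+d1*s[0],o2+d2*s[1]; return (a+b)/2,np.linalg.norm(a-b)
def proj(c,P): return cv2.projectPoints(np.array(P,float).reshape(-1,3),np.array(c['rvec'],float),np.array(c['tvec'],float),np.array(c['K']),np.array(c['dist_coeffs']))[0][:,0]
E
python3 - <<'E'
from h import *
a=grab('scene','s0');b=grab('top','t0')
for c in(a,b): print(ray(c,(280,210)))
o=manip.get_obs();print(o['clock'],o['position'],o['ee_rot'],o['grip_width'])
cv2.imwrite('pics/t0b.png',cv2.resize(b['image'],(784,588)));cv2.imwrite('pics/s0b.png',cv2.resize(a['image'],(784,588)))
E
```

```text
(array([ 1.15989992, -0.56871297,  0.97006987]), array([-0.52611709,  0.48104801, -0.70134197]))
(array([ 0.43819562, -0.02789559,  1.61000349]), array([ 0.05567591,  0.02096413, -0.99823859]))
0.1 [ 0.20940832 -0.588528    0.23059303] [ 9.85428366e-01  1.70089762e-01 -1.31427332e-04 -6.24812779e-04] 0.9997080577145264
```

View pics/s0b.png

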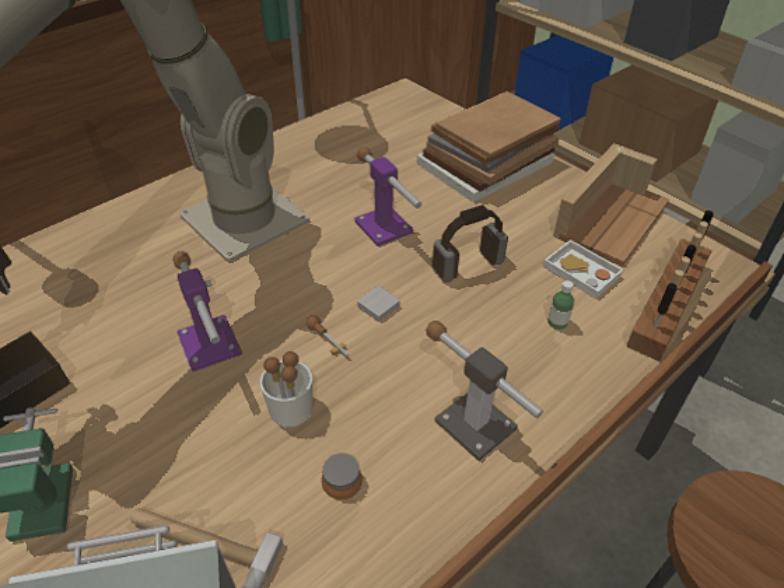

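View pics/t0b.png

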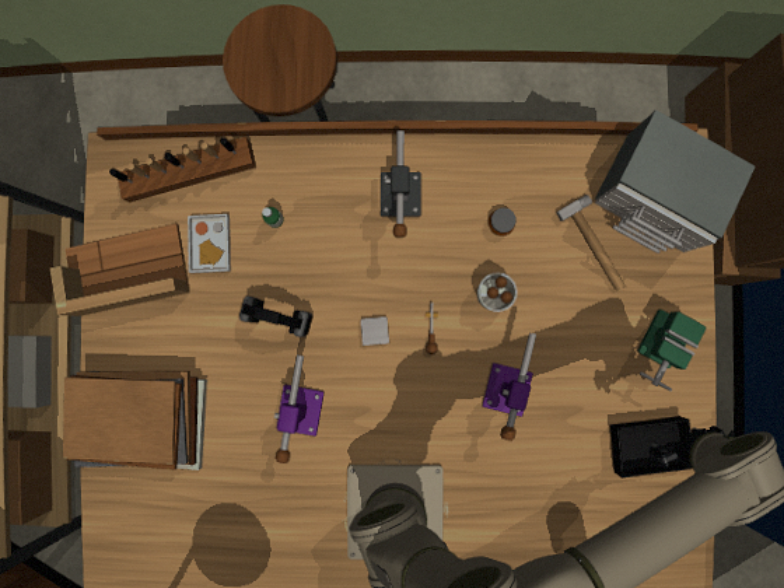

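The scene view shows three stands: two purple at (385,190) and (205,310), and one with a dark steel foot and sleeve at (485,385). In the top view that one is at (400,190), with its knob at (400,230). The dark steel one fits the description, so the purple ones stay untouched. The ear defenders are at scene (470,240), top (275,315). I'll confirm with one enlarged crop and measure.

Run:
```python
from h import *
a,b=load('s0'),load('t0'); A,B=a['image'],b['image']
def cr(I,x,y,w,h): return cv2.resize(I[y:y+h,x:x+w],(400,300),interpolation=cv2.INTER_CUBIC)
m=np.vstack([np.hstack([cr(A,290,215,120,90+20),cr(A,290,135,100,75)]),np.hstack([cr(B,236,85,120,90),cr(B,160,195,80,60)])])
cv2.imwrite('pics/c1.png',m)
def masks(c,tag,roi,f,minA=15):
    I=c['image'];x,y,w,h=roi;S=I[y:y+h,x:x+w];H=cv2.cvtColor(S,cv2.COLOR_BGR2HSV).astype(int)
    M=f(H).astype(np.uint8);n,l,s,ce=cv2.connectedComponentsWithStats(M)
    for i in range(1,n):
        if s[i,4]>=minA:
            pts=np.argwhere(l==i)[:,::-1].astype(np.float32); r=cv2.minAreaRect(pts)
            print(tag,s[i,:5]+np.array([x,y,0,0,0]),ce[i]+[x,y],'rect',np.round(np.array(r[0])+[x,y],1),np.round(r[1],1),round(r[2],1))
knob=lambda H:(H[...,1]>110)&(H[...,2]<150)&(H[...,0]<16)
grey=lambda H:(H[...,1]<50)
dark=lambda H:(H[...,2]<60)
masks(b,'top knob',(270,150,40,25),knob);masks(a,'sc knob',(295,220,40,30),knob)
masks(b,'top grey',(255,85,60,85),grey);masks(a,'sc grey',(300,220,100,120),grey)
masks(b,'top ear',(165,205,65,40),dark);masks(a,'sc ear',(300,140,70,65),dark)
```

```text
top knob [280 160  11  11  90] [285.08888889 164.3       ] rect [285. 165.] [10. 10.] 90.0
sc knob [305 229  14  15 130] [310.78461538 235.35384615] rect [311.2 235.8] [12.7 12. ] 45.0
top grey [ 272   93   28   67 1054] [285.53605313 134.05313093] rect [285.5 126. ] [66. 27.] 90.0
sc grey [392 220   8  12  81] [395.67901235 225.55555556] rect [395.5 225.5] [11.  7.] 90.0
sc grey [314 237  48  35 550] [340.57636364 255.89272727] rect [337.  253.7] [53.9 17. ] 31.6
sc grey [354 269  33  29 276] [370.06884058 283.1557971 ] rect [370.5 283.1] [39.   7.6] 38.3
sc grey [ 311  272   58   57 1563] [340.16506718 300.66794626] rect [343.1 297.8] [45.9 46.7] 43.9
top ear [171 212  46  27 502] [192.20119522 224.45219124] rect [193.8 224.9] [44.2 17.7] 15.9
top ear [215 223   8  18  64] [219.09375  231.703125] rect [218.9 231.7] [ 4.8 17.6] 10.0
sc ear [315 147  44  52 465] [333.31612903 162.42150538] rect [332.5 169.5] [29.7 52.3] 45.0
sc ear [343 162  14  27 254] [349.48031496 174.79133858] rect [349.5 175. ] [12.6 25.3] 8.1
sc ear [309 176   9  22 120] [312.86666667 186.98333333] rect [313.  186.5] [ 8.  20.5] 5.2
```

View pics/c1.png

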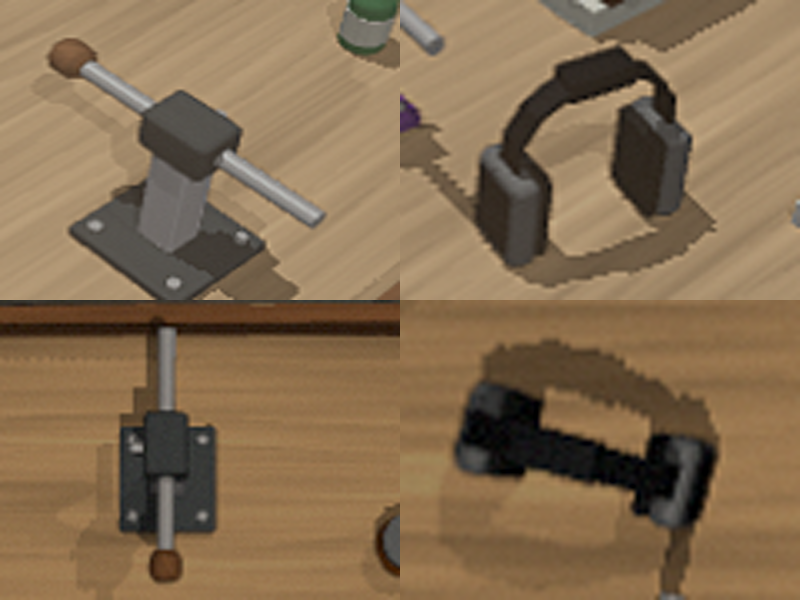

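The crop confirms the dark steel stand, its knob at scene (311,235) and top (285,164), and the ear defenders, with the crown pad at scene (339,153) and top (200,227). Now to work out positions.

Run:
```python
from h import *
a,b=load('s0'),load('t0'); r=lambda v:np.round(v,4)
k,e=tri(b,(285.3,164.6),a,(311.2,235.6)); print('knob',r(k),e, 'top@.155',r(onz(b,(285.3,164.6),.155)),'sc',r(onz(a,(311.2,235.6),.155)))
print('rear end top',r(onz(b,(286,93),.155)),'scene',r(onz(a,(385.5,295),.155)))
c,e=tri(b,(199.5,227),a,(338.7,153.2)); print('pad',r(c),e)
I=b['image']
# foot: dark, top face z=.014 ; four corners
f=[((120,427)),((215,427)),((215,532)),((120,532))]
for x,y in f: print('foot',r(onz(b,(236+x*.3,85+(y-300)*.3),.014)))
L=onz(b,(180.4,220.6),.08);R=onz(b,(215.6,231),.08);print('cups',r(L),r(R),r((L+R)/2),'yaw',np.degrees(np.arctan2(-(L-R)[0],(L-R)[1])),np.linalg.norm(L-R))
H=cv2.cvtColor(I,cv2.COLOR_BGR2HSV)[205:250,165:230]
m=((H[...,2]<75)|((H[...,1]<60))).astype(np.uint8)
n,l,s,ce=cv2.connectedComponentsWithStats(m);print(s)
for v in H[...,2][15:36:1,5:60:1]: print(' '.join('%3d'%x for x in v))
```

```text
knob [ 0.6614 -0.0131  0.1555] 0.002538659360235476 top@.155 [ 0.6606 -0.014   0.155 ] sc [ 0.6618 -0.0117  0.155 ]
rear end top [ 0.8891 -0.0168  0.155 ] scene [ 0.8882 -0.0126  0.155 ]
pad [0.4766 0.2632 0.1528] 0.026956258204990466
foot [0.8266 0.0327 0.014 ]
foot [ 0.826  -0.0652  0.014 ]
foot [ 0.7164 -0.0646  0.014 ]
foot [0.7169 0.0327 0.014 ]
cups [0.4896 0.3309 0.08  ] [0.4556 0.2143 0.08  ] [0.4726 0.2726 0.08  ] yaw -16.283843768749673 0.1215023751810472
[[   0    0   65   45 2233]
 [   6    6   52   37  692]]
155 135  70  30   4   6  15   5  15  15  18  11  19  21  19  21  12  11  85  91 124 124 144 160 162 162 161 159 156 156 158 158 157 156 157 157 158 160 161 159  96 103  90 102 102 102 100 100 101 101 100  95 108 163 156
153 119  36  24   3   9  18   5   9  15   6  18  15  17  17  22  19  17   9  18  22  27  86 121 127 132 139 159 161 161 158 159 156 156 159 157 155 155 157 159  82  78  63  83  82  88  86  92  92 101  99  98 104 140 157
137 101  23  12  13   9   4  11  13  10  11   6  20  17  11  16  13  19  21  24  20  13  17  12  23  48  84 120 121 139 137 153 154 1
[... 3346 characters left out ...]
  78  51  21   0  21  96 158 150 151 155
132 135 135 134 132 135 134 130 143 152 150 153 148 150 150 146 146 148 147 148 147 146 147 145 146 144 145 147 146 144 146 148 146 139 126 130 120 100 100  99  57  64  79  96  91  73  42  18   0  40 123 157 154 155 155
132 130 131 131 131 129 132 131 143 148 148 145 144 145 144 144 145 144 143 144 144 143 147 143 142 144 144 146 144 146 145 145 146 128 128 131 129 133 136 134 102  62  63  76  79  64  33  21  39 121 139 154 153 155 156
136 133 135 136 135 134 134 136 136 141 140 147 150 151 151 148 149 144 147 147 144 147 148 151 148 145 143 143 142 145 143 145 144 125 127 124 124 126 127 129 129 103 104  85  63  56  49  51  67 152 148 144 147 146 147
```

Emit:
step_arm --pt "0 451 575 30 0 0 -0.342" --pt "0 451 575 30 0 0 -0.342" --pt "0 451 575 30 0 0 -0.342" --pt "0 451 575 30 0 0 -0.342" --pt "0 451 575 30 0 0 -0.342" --pt "0 451 575 30 0 0 -0.342" --pt "0 451 575 30 0 0 -0.342" --pt "0 451 575 30 0 0 -0.342" --pt "0 451 575 30 0 0 -0.342" --pt "0 451 575 30 0 0 -0.342" --grip_force 40

```text
clock: 1.1
position: [0.517, -0.1961, 0.2517]
ee_rot: [1.0, -0.0, -0.0, 0.0]
ft_force: [0.4, -0.7, -0.3]
grip_width: 1.0
grasp_force: 0.0
```

Emit:
step_arm --pt "0 144 182 0 0 0 0" --pt "0 144 182 0 0 0 0" --pt "0 144 182 0 0 0 0" --pt "0 144 182 0 0 0 0" --pt "0 144 182 0 0 0 0" --pt "0 144 182 0 0 0 0" --pt "0 144 182 0 0 0 0"

```text
clock: 1.8
position: [0.6601, -0.0153, 0.2509]
ee_rot: [1.0, 0.001, -0.001, -0.0]
ft_force: [0.4, 0.4, -0.4]
grip_width: 0.999
grasp_force: 0.0
```

Run:
```python
from h import *
a,b=load('s0'),load('t0'); r=lambda v:np.round(v,4)
o=manip.get_obs();print(r(o['position']),r(o['ee_rot']),r(o['joint_pos']))
for z in(.142,.147,.152):
    p=onz(a,(338.7,153.2),z);print('pad from scene',z,r(p),proj(b,p))
P=[.4726,.2726,.08];print('centre proj', proj(b,[[.4726,.2726,.152]]),proj(a,[[.4726,.2726,.147]]))
I=cv2.cvtColor(b['image'],cv2.COLOR_BGR2GRAY)
# local width of the band across its axis, along axis from centre
u=np.array([.28,.96,0]);u/=np.linalg.norm(u);v=np.array([u[1],-u[0],0])
for s in range(-54,55,6):
    q=[np.array([.4726,.2726,.152])+u*s/1e3+v*w/1e3 for w in np.arange(-30,31,1.5)]
    px=proj(b,q).astype(np.float32); g=cv2.remap(I,px[:,0],px[:,1],cv2.INTER_LINEAR).ravel()
    d=np.where(g<45)[0]; print(s,len(d)*1.5,(d.min()*1.5-30,d.max()*1.5-30) if len(d) else '',g[d].mean().round(1))
```

```text
[ 0.6601 -0.0153  0.2509] [ 1.e+00  6.e-04 -7.e-04 -0.e+00] [ 0.2835  0.4433 -0.4677  1.3053  0.1961  1.4394 -1.7405]
pad from scene 0.142 [0.4754 0.2859 0.142 ] [[189.92413857 224.46110036]]
pad from scene 0.147 [0.4795 0.2807 0.147 ] [[191.22358121 223.09879548]]
pad from scene 0.152 [0.4836 0.2755 0.152 ] [[192.53248805 221.72692389]]
centre proj [[193.44071031 225.27006112]] [[335.04483447 153.21580186]]
-54 52.5 (np.float64(-22.5), np.float64(28.5)) 12.1
-48 48.0 (np.float64(-21.0), np.float64(25.5)) 17.5
-42 21.0 (np.float64(-10.5), np.float64(9.0)) 15.8
-36 19.5 (np.float64(-9.0), np.float64(9.0)) 12.2
-30 21.0 (np.float64(-10.5), np.float64(9.0)) 12.8
-24 21.0 (np.float64(-10.5), np.float64(9.0)) 12.3
-18 24.0 (np.float64(-12.0), np.float64(10.5)) 10.1
-12 24.0 (np.float64(-12.0), np.float64(10.5)) 22.2
-6 25.5 (np.float64(-13.5), np.float64(10.5)) 23.2
0 25.5 (np.float64(-13.5), np.float64(10.5)) 20.6
6 24.0 (np.float64(-13.5), np.float64(9.0)) 21.4
12 25.5 (np.float64(-13.5), np.float64(10.5)) 19.5
18 24.0 (np.float64(-13.5), np.float64(9.0)) 19.9
24 30.0 (np.float64(-16.5), np.float64(12.0)) 19.3
30 51.0 (np.float64(-22.5), np.float64(27.0)) 13.9
36 52.5 (np.float64(-24.0), np.float64(27.0)) 12.7
42 55.5 (np.float64(-25.5), np.float64(28.5)) 13.3
48 54.0 (np.float64(-25.5), np.float64(27.0)) 19.8
54 30.0 (np.float64(-13.5), np.float64(27.0)) 18.6
```

Emit:
step_arm --pt "0 0 1 -40 0 0 0" --pt "0 0 1 -80 0 0 0" --pt "0 0 1 -100 0 0 0" --pt "0 0 1 -115 0 0 0" --pt "0 0 1 -115 0 0 0" --pt "0 0 1 -115 0 0 0"

```text
clock: 2.4
position: [0.6606, -0.0155, 0.1379]
ee_rot: [1.0, -0.001, 0.001, 0.0]
ft_force: [0.4, 0.9, -0.1]
grip_width: 1.002
grasp_force: 0.0
```

Emit:
step_arm --pt "0.3 0 0 0 0 0 0" --pt "0.5 0 0 0 0 0 0" --pt "0.6 0 0 0 0 0 0" --pt "0.8 0 0 0 0 0 0" --pt "1 0 0 0 0 0 0" --pt "1 0 0 0 0 0 0" --pt "1 0 0 0 0 0 0" --pt "1 0 0 0 0 0 0"

```text
clock: 3.2
position: [0.6606, -0.0131, 0.1378]
ee_rot: [1.0, 0.001, 0.001, -0.001]
ft_force: [-1.1, 4.2, 6.6]
grip_width: 0.355
grasp_force: 39.8
```

Emit:
step_arm --pt "1 -8 2 0 0 0 0" --pt "1 -16 2 0 0 0 0" --pt "1 -24 2 0 0 0 0" --pt "1 -32 2 0 0 0 0" --pt "1 -40 2 0 0 0 0" --pt "1 -48 2 0 0 0 0" --pt "1 -56 2 0 0 0 0" --pt "1 -64 2 0 0 0 0" --pt "1 -72 2 0 0 0 0" --pt "1 -80 2 0 0 0 0"

```text
clock: 4.2
position: [0.5807, -0.0126, 0.1377]
ee_rot: [1.0, -0.0, 0.001, -0.0]
ft_force: [2.9, 1.3, 5.5]
grip_width: 0.356
grasp_force: 39.9
```

Emit:
step_arm --pt "1 -3 0 0 0 0 0" --pt "1 -6 0 0 0 0 0" --pt "1 -8 0 0 0 0 0" --pt "1 -10 0 0 0 0 0" --pt "1 -10 0 0 0 0 0"

```text
clock: 4.7
position: [0.5706, -0.0125, 0.1377]
ee_rot: [1.0, -0.0, 0.001, -0.0]
ft_force: [1.7, 2.2, 7.3]
grip_width: 0.353
grasp_force: 40.0
```

Emit:
step_arm --pt "1 -2 0 0 0 0 0" --pt "1 -4 0 0 0 0 0" --pt "1 -6 0 0 0 0 0" --pt "1 -6 0 0 0 0 0"

```text
clock: 5.1
position: [0.568, -0.0125, 0.1379]
ee_rot: [1.0, -0.0, 0.005, -0.001]
ft_force: [21.5, 2.2, -7.2]
grip_width: 0.351
grasp_force: 41.1
```

Emit:
step_arm --pt "1 2 0 0 0 0 0" --pt "0.5 2 0 0 0 0 0" --pt "0 2 0 0 0 0 0" --pt "0 2 0 0 0 0 0" --pt "0 2 0 0 0 0 0" --pt "0 2 0 40 0 0 0" --pt "0 2 0 85 0 0 0" --pt "0 -40 50 120 0 0 0.14" --pt "0 -70 100 120 0 0 0.28" --pt "0 -90 150 120 0 0 0.42"

```text
clock: 6.1
position: [0.4879, 0.1078, 0.2563]
ee_rot: [0.978, 0.21, 0.001, 0.001]
ft_force: [1.4, 1.3, -0.1]
grip_width: 1.002
grasp_force: 0.0
```

Run:
```python
from h import *
r=lambda v:np.round(v,4)
o=manip.get_obs();print(r(o['position']),r(o['ee_rot']),r(o['joint_pos']))
a=grab('scene','s1');b=grab('top','t1')
print('predicted knob px top',proj(b,[.5665,-.0135,.155]),'scene',proj(a,[.5665,-.0135,.155]))
cv2.imwrite('pics/m1.png',np.hstack([cv2.resize(a['image'][110:300,220:420],(400,380)),cv2.resize(b['image'][80:270,130:330],(400,380))]))
```

```text
[0.4879 0.1078 0.2563] [9.776e-01 2.103e-01 9.000e-04 6.000e-04] [ 0.3022  0.0832 -0.6393  1.7195  0.0522  1.3538 -1.4936]
predicted knob px top [[285.19932467 194.7711398 ]] scene [[283.69268044 214.55273828]]
```

View pics/m1.png

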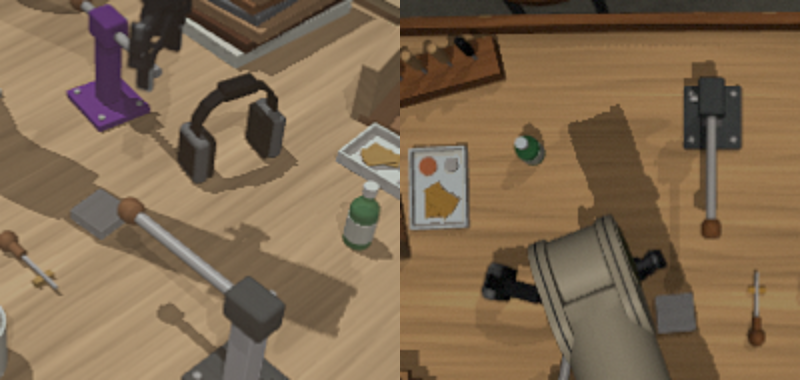

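The view shows the knob at scene (285,215) and top (285.5,194), within 2 mm of the predicted fully-out position. The bar tail is flush with the sleeve, and the other objects are undisturbed. Next, the ear defenders.

Emit:
step_arm --pt "0 -13 178 0 0 0 0.862" --pt "0 -13 178 0 0 0 0.862" --pt "0 -13 178 0 0 0 0.862" --pt "0 -13 178 0 0 0 0.862" --pt "0 -13 178 0 0 0 0.862" --pt "0 -13 178 0 0 0 0.862" --pt "0 -13 178 0 0 0 0.862" --pt "0 -13 178 0 0 0 0.862" --pt "0 -13 178 0 0 0 0.862"

```text
clock: 7.1
position: [0.4759, 0.2848, 0.255]
ee_rot: [0.803, 0.597, -0.0, 0.0]
ft_force: [0.4, -0.4, 0.4]
grip_width: 1.0
grasp_force: 0.0
```

Run:
```python
from h import *
o=manip.get_obs();p=np.array(o['position']);q=o['ee_rot'];print(np.round(p,4),np.degrees(2*np.arctan2(q[1],q[0])),np.round(q,4))
a=grab('scene','s2')
# expected px of pad centre, finger tips, for the crop
print(proj(a,[[.475,.2857,.142],[.475,.2857,.152],p]))
cv2.imwrite('pics/m2.png',cv2.resize(a['image'][100:210,280:400],(720,660))[:600])
```

```text
[0.4759 0.2848 0.255 ] 73.25174939462818 [ 8.025e-01  5.966e-01 -0.000e+00  1.000e-04]
[[338.5654755  153.16178375]
 [338.90040112 150.41881829]
 [342.56353601 120.75237739]]
```

View pics/m2.png

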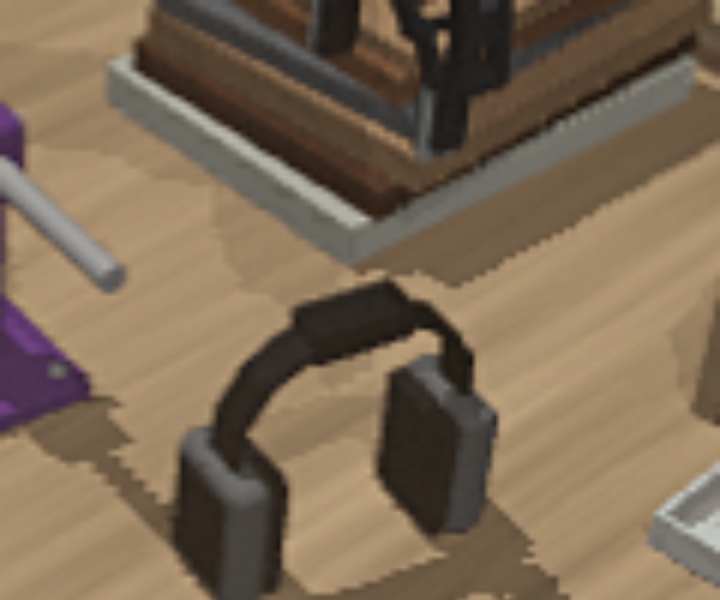

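The pad centre is at about (338.8,153.8), which matches the prediction of (338.6,153.2), and the open fingers straddle it. I'll go down and grip.

Emit:
step_arm --pt "0 0 1 -40 0 0 0" --pt "0 0 1 -75 0 0 0" --pt "0 0 1 -100 0 0 0" --pt "0 0 1 -120 0 0 0" --pt "0 0 1 -120 0 0 0" --pt "0 0 1 -120 0 0 0" --grip_force 25

```text
clock: 7.75
position: [0.476, 0.2862, 0.1356]
ee_rot: [0.802, 0.598, 0.0, -0.0]
ft_force: [0.6, -0.6, -0.9]
grip_width: 1.001
grasp_force: 0.0
```

Emit:
step_arm --pt "0.3 0 0 0 0 0 0" --pt "0.5 0 0 0 0 0 0" --pt "0.6 0 0 0 0 0 0" --pt "0.7 0 0 0 0 0 0" --pt "0.8 0 0 0 0 0 0" --pt "1 0 0 0 0 0 0" --pt "1 0 0 0 0 0 0" --pt "1 0 0 0 0 0 0"

```text
clock: 8.55
position: [0.4761, 0.2863, 0.1356]
ee_rot: [0.802, 0.598, 0.0, 0.0]
ft_force: [-0.7, -0.5, 6.4]
grip_width: 0.323
grasp_force: 25.4
```

Emit:
step_arm --pt "1 0 0 10 0 0 0" --pt "1 0 0 30 0 0 0" --pt "1 0 0 60 0 0 0" --pt "1 0 0 90 0 0 0" --pt "1 0 0 120 0 0 0" --pt "1 0 0 150 0 0 0" --pt "1 0 0 180 0 0 0" --pt "1 0 0 205 0 0 0" --pt "1 0 0 215 0 0 0" --pt "1 0 0 215 0 0 0" --grip_force 45

```text
clock: 9.55
position: [0.476, 0.2864, 0.3508]
ee_rot: [0.802, 0.598, 0.001, 0.0]
ft_force: [-0.1, -0.1, -3.1]
grip_width: 0.313
grasp_force: 44.6
```

Emit:
step_arm --pt "1 14 -22 0 0 0 0.03" --pt "1 32 -51 0 0 0 0.06" --pt "1 51 -82 0 0 0 0.09" --pt "1 70 -112 0 0 0 0.12" --pt "1 88 -141 0 0 0 0.15" --pt "1 107 -171 0 0 0 0.18" --pt "1 125 -200 0 0 0 0.21" --pt "1 144 -230 0 0 0 0.24" --pt "1 160 -256 0 0 0 0.27" --pt "1 172 -275 0 0 0 0.29"

```text
clock: 10.55
position: [0.6482, 0.0084, 0.3474]
ee_rot: [0.707, 0.707, -0.001, -0.001]
ft_force: [-1.3, 0.2, -3.1]
grip_width: 0.318
grasp_force: 44.6
```

Emit:
step_arm --pt "1 8 -14 0 0 0 0" --pt "1 14 -23 0 0 0 0" --pt "1 15 -25 0 0 0 0" --pt "1 15 -25 0 0 0 0" --pt "1 15 -25 0 0 0 0" --pt "1 15 -25 0 0 0 0"

```text
clock: 11.15
position: [0.6625, -0.0127, 0.3504]
ee_rot: [0.706, 0.708, 0.0, 0.0]
ft_force: [-0.3, -0.5, -2.4]
grip_width: 0.317
grasp_force: 44.7
```

Run:
```python
from h import *
o=manip.get_obs();p=np.array(o['position']);q=o['ee_rot'];print(np.round(p,4),np.degrees(2*np.arctan2(q[1],q[0])),np.round(q,4),o['grip_width'],np.round(o['ft_force'],1),np.round(o['joint_pos'],2))
a=grab('scene','s3');b=grab('top','t3')
print(proj(a,[[.663,-.0135,.155],p-[0,0,.0036],[.568,-.0135,.155]]),proj(b,[[.568,-.0135,.155]]))
cv2.imwrite('pics/m3.png',np.hstack([cv2.resize(a['image'][140:340,240:440],(400,400)),cv2.resize(b['image'][90:240,210:360],(400,400))]))
```

```text
[ 0.6625 -0.0127  0.3504] 90.13977331306594 [7.062e-01 7.080e-01 2.000e-04 1.000e-04] 0.317224253640055 [-0.3 -0.5 -2.4] [ 0.4   0.48 -0.71  1.1   0.3   1.66 -0.22]
[[310.99732031 236.24986808]
 [316.40976749 173.98004888]
 [284.0986994  214.87537365]] [[285.19828514 194.28811806]]
```

View pics/m3.png

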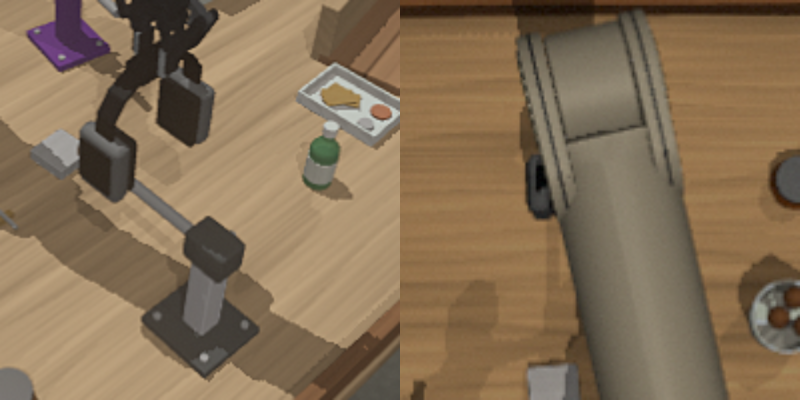

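The ear defenders are held over the bar, near cup at scene (293,221) and far cup at (333.5,193.5). I'll check centring along y.

Run:
```python
from h import *
a=load('s3')
for dy in(-.008,0,.008): print(dy,proj(a,[[.6625,-.0127+dy+s*.0618,.215+.04] for s in(-1,1)]).round(1).tolist())
```

```text
-0.008 [[290.6, 220.5], [330.5, 194.8]]
0 [[293.4, 218.7], [332.9, 193.3]]
0.008 [[296.1, 217.0], [335.3, 191.7]]
```

Centred within a millimetre or two. Lowering.

Emit:
step_arm --pt "1 0 0 -20 0 0 0" --pt "1 0 0 -45 0 0 0" --pt "1 0 0 -70 0 0 0" --pt "1 0 0 -95 0 0 0" --pt "1 0 0 -120 0 0 0" --pt "1 0 0 -140 0 0 0" --pt "1 0 0 -155 0 0 0" --pt "1 0 0 -165 0 0 0" --pt "1 0 0 -172 0 0 0" --pt "1 0 0 -176 0 0 0"

```text
clock: 12.25
position: [0.663, -0.0138, 0.174]
ee_rot: [0.707, 0.707, 0.0, 0.0]
ft_force: [0.1, -0.7, -2.2]
grip_width: 0.316
grasp_force: 44.6
```

Emit:
step_arm --pt "1 0 0 -1 0 0 0" --pt "1 0 0 -2 0 0 0" --pt "1 0 0 -3 0 0 0" --pt "1 0 0 -4 0 0 0" --pt "1 0 0 -5 0 0 0" --pt "1 0 0 -5 0 0 0"

```text
clock: 12.85
position: [0.6628, -0.0139, 0.1689]
ee_rot: [0.707, 0.707, -0.0, -0.0]
ft_force: [-0.2, 0.5, -2.6]
grip_width: 0.315
grasp_force: 44.6
```

Emit:
step_arm --pt "1 0 0 -0.7 0 0 0" --pt "1 0 0 -1.4 0 0 0" --pt "1 0 0 -2 0 0 0" --pt "1 0 0 -2 0 0 0"

```text
clock: 13.25
position: [0.6628, -0.0139, 0.1669]
ee_rot: [0.707, 0.707, -0.0, -0.0]
ft_force: [-0.3, -0.3, -2.3]
grip_width: 0.315
grasp_force: 44.7
```

Emit:
step_arm --pt "1 0 0 -0.7 0 0 0" --pt "1 0 0 -1.4 0 0 0" --pt "1 0 0 -2 0 0 0" --pt "1 0 0 -2 0 0 0"

```text
clock: 13.65
position: [0.6634, -0.0139, 0.1666]
ee_rot: [0.707, 0.707, 0.001, 0.001]
ft_force: [-3.0, -1.2, 6.4]
grip_width: 0.315
grasp_force: 45.9
```

Emit:
step_arm --pt "1 0 0 0.8 0 0 0" --pt "1 0 0 1 0 0 0" --pt "0.6 0 0 1 0 0 0" --pt "0.5 0 0 1 0 0 0" --pt "0.3 0 0 1 0 0 0" --pt "0 0 0 1 0 0 0" --pt "0 0 0 1 0 0 0" --pt "0 0 0 1 0 0 0" --pt "0 0 0 1 0 0 0" --grip_force 20

```text
clock: 14.55
position: [0.6628, -0.0139, 0.166]
ee_rot: [0.707, 0.707, 0.0, 0.0]
ft_force: [0.3, -0.5, 0.1]
grip_width: 1.002
grasp_force: 0.0
```

Emit:
step_arm --pt "0 0 0 10 0 0 0" --pt "0 0 0 30 0 0 0" --pt "0 0 0 60 0 0 0" --pt "0 0 0 100 0 0 0" --pt "0 0 0 140 0 0 0" --pt "0 -50 0 160 0 0 0" --pt "0 -100 0 180 0 0 0" --pt "0 -150 0 180 0 0 0" --pt "0 -180 0 180 0 0 0" --pt "0 -180 0 180 0 0 0"

```text
clock: 15.55
position: [0.4798, -0.0134, 0.348]
ee_rot: [0.707, 0.707, -0.001, 0.002]
ft_force: [1.5, -0.5, 0.2]
grip_width: 1.001
grasp_force: 0.0
```

Run:
```python
from h import *
a=grab('scene','s4');b=grab('top','t4')
o=manip.get_obs();print(np.round(o['position'],3),np.round(o['ft_force'],1))
for n,c in(('s',a),('t',b)): print(n,'pad,cups',proj(c,[[.6634,-.0139,.163+.01]]+[[.6634,-.0139+s*.0618,.071] for s in(-1,1)]+[[.568,-.0135,.155]]).round(1).tolist())
cv2.imwrite('pics/m4.png',np.hstack([cv2.resize(a['image'][140:340,240:440],(400,400)),cv2.resize(b['image'][90:240,210:360],(400,400))]))
```

```text
[ 0.483 -0.014  0.347] [ 0.7 -0.2 -0.4]
s pad,cups [[311.4, 231.3], [290.9, 272.0], [326.3, 246.7], [284.1, 214.9]]
t pad,cups [[285.2, 162.8], [304.3, 167.6], [266.7, 167.7], [285.2, 194.3]]
```

View pics/m4.png

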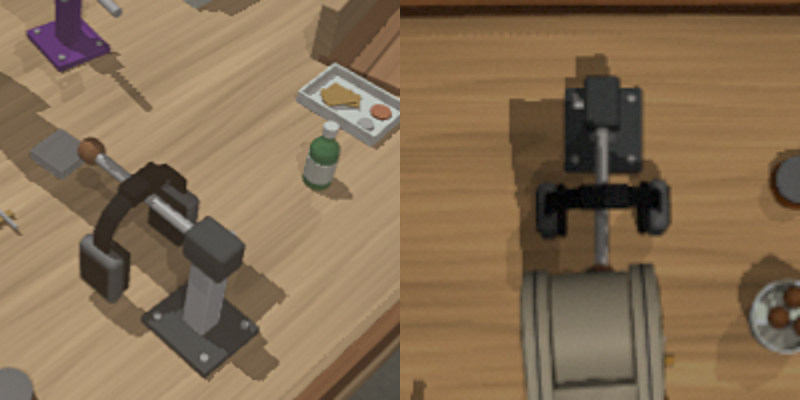

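The ear defenders hang level and square across the bar: near cup at scene (292,272), predicted (291,272), and pad at top (286,164). The knob is still fully out and the gripper is clear. I'll let it settle, then hand in.

Emit:
step_arm --pt "0 0 0 0 0 0 0" --pt "0 0 0 0 0 0 0" --pt "0 0 0 0 0 0 0" --pt "0 0 0 0 0 0 0" --pt "0 0 0 0 0 0 0"

```text
clock: 16.15
position: [0.483, -0.0138, 0.3458]
ee_rot: [0.707, 0.708, 0.0, -0.0]
ft_force: [0.1, 0.1, 0.6]
grip_width: 1.001
grasp_force: 0.0
```

Run:
```python
from h import *
c=grab('scene','s5'); d=cv2.absdiff(c['image'],load('s4')['image'])[190:300,270:350]; print((d.max(2)>25).sum())
print(manip.hand_in())
```

```text
67
the job is handed in; nothing more can be done
None
```

The bar is pulled out to its stop, the ear defenders hang square and still at mid-bar with a cup on each side, and the job was handed in at about 16 s; no verdict came back.

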